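Square up four cider cans for a four-pack

ROBOT

A 6-joint arm with a two-finger parallel gripper is mounted at the origin on the work surface. World frame = base frame: x ahead of the robot, y to its left, z up, the work surface at z = 0. Lengths are in m, angles in rad, forces in N, time in s.
With the tool pointing down it reaches from about 0.375 to 0.9 m from the base axis. Payload 3.1 kg.
Tool frame: the origin (TCP) lies midway between the tips of the shut fingers; the grasp point (between the pads) lies 19 mm behind it; z points along the fingers, y is the direction in which the jaws open and shut (so a half turn about z gives the same grasp; the last joint's range is limited). The gripper opens to 85 mm and grips with 20 to 120 N. Pads are 22 mm wide; open, the fingers measure 114 mm over their backs; the gripper's body (76 mm by 85 mm) begins 54 mm behind the grasp point. The pads swing forward as they close: fully open they stand 13 mm farther back than shut.
Start: joints at [-1.312, 0.527, 1.433, -0, 1.181, -0.178], TCP at [0.265, -0.566, 0.231] pointing down, gripper open.
Joint ranges: [-3.08, 3.08], [-0.75, 2.2], [0.22, 2.44], [-1.43, 4.57], [0, 2.65], [-2.85, 2.85]. Speed limits (rad/s): [2.79, 2.79, 3.14, 3.14, 3.14, 3.14].

INTERFACE

Orientations are given as a 3x3 rotation matrix whose columns are the frame's x, y, z axes.
In Python, from bench import r, effector, solver, eyes gives the robot as it stands. Calls block until the motion is done:
- r.goto(position, orientation): joint-space move of the TCP to a pose.
- r.move_l(position, v=0.15, ori=None, contact_N=None): straight line of the TCP; ori=None keeps the orientation; v is the mean speed in m/s. With contact_N (N) it stops when the force on the tool has changed by that much, and returns True; else False.
- r.set_joints(angles): joint-space move.
- effector.gripper_open() and effector.clamp(grasp_force=None): open the fingers fully, or close them until they stop; grasp_force is the grip in N (None keeps the last).
- r.sleep(seconds).
- solver.inverse_kinematics(position, orientation): joint angles nearest the present ones, or None.
- eyes.snapshot(name): name is "scene" or "top"; returns the picture (400x640x3 uint8, red, green, blue); there is no depth.
- eyes.camera_params(name): a dict with "intrinsics" (3x3 intrinsics, pixels), "k1" (the pictures are not rectified: a ray, as slopes to the right and down, at radius r is drawn at 1 + k1 r^2 times it, then the intrinsics apply), "R" (3x3) and "t" (3): a world point X has camera coordinates R X + t. Camera axes: x right, y down, z forward; pixel columns grow to the right and rows downward; lengths in m; the calibration is good to about 2 mm. A picture is of the moment at which its call begins. camera_params takes no time and is no camera call.
A pose or a line that the arm cannot do raises r.Unreachable and nothing moves.
- r.finish_job(): hands the job in, once; it reports no verdict.
Readings, each from a call of its own:
- r.read_time(): time.
- r.read_q(): joint angles.
- r.read_joint_velocities(): joint speeds.
- r.read_tau(): joint torques, N m.
- r.read_ee_pos(): TCP position.
- r.read_eef_rot(): TCP orientation.
- r.read_force(): force on the tool from outside, world axes, zero at the start.
- r.read_torque(): the same for the moment, N m.
- r.read_width(): opening from 0.0 (shut) to 1.0 (fully open).
Only numpy, scipy, OpenCV 4.12 (cv2) and the standard library are available. Lean on these libraries where they do the work, as an engineer would, in place of code of your own. Each camera call takes 0.05 s, during which the arm holds its last target.

TASK

Slide the four red cans along the bench into the corner guide and nudge them into a snug, even two-by-two block: tight against both rails and against each other, all standing, so that a four-pack carrier can be pressed on. They are wet from the rinse, so slide them and do not lift or tip them, and leave the green cans and everything else on the bench where they are.

Things in the scene. Friction and masses are not known exactly. Their poses are not given: they have to be found in the camera images.
- guide: Fixed right-angle corner guide: two stainless rails with white inner strips, 40 mm high, 12 mm thick, outside them a foot flange 30 mm wide, 4 mm thick. Origin: inside corner of the inner faces, on the bench, z up. Inner faces run 200 mm along its -y and 170 mm along its -x; cans go inside (negative x and y), centres at -33 and -99 mm in x and y when packed tight. Turned up to 20 degrees.
- red_can_1: one of the four red cans: sealed short drinks can standing on the bench, red wall with cream band, red shoulder and tab, silver rim. 66 mm diameter (straight wall 12 to 76 mm up), narrowing to a 56 mm rim at its full height of 92 mm; stand ring 48 mm across; about 0.26 kg. Origin: centre of its underside, z up; yaw does not matter. Wet foot: friction about 0.3 on the bench, 0.6 on its wall.
- red_can_2: one of the four red cans: sealed short drinks can standing on the bench, red wall with cream band, red shoulder and tab, silver rim. 66 mm diameter (straight wall 12 to 76 mm up), narrowing to a 56 mm rim at its full height of 92 mm; stand ring 48 mm across; about 0.26 kg. Origin: centre of its underside, z up; yaw does not matter. Wet foot: friction about 0.3 on the bench, 0.6 on its wall.
- red_can_3: one of the four red cans: sealed short drinks can standing on the bench, red wall with cream band, red shoulder and tab, silver rim. 66 mm diameter (straight wall 12 to 76 mm up), narrowing to a 56 mm rim at its full height of 92 mm; stand ring 48 mm across; about 0.26 kg. Origin: centre of its underside, z up; yaw does not matter. Wet foot: friction about 0.3 on the bench, 0.6 on its wall.
- red_can_4: one of the four red cans: sealed short drinks can standing on the bench, red wall with cream band, red shoulder and tab, silver rim. 66 mm diameter (straight wall 12 to 76 mm up), narrowing to a 56 mm rim at its full height of 92 mm; stand ring 48 mm across; about 0.26 kg. Origin: centre of its underside, z up; yaw does not matter. Wet foot: friction about 0.3 on the bench, 0.6 on its wall.
- green_can_1: bystander, a can of another cider: sealed short drinks can standing on the bench, dark green wall with pale green band, dark green shoulder and tab, silver rim. 66 mm diameter (straight wall 12 to 76 mm up), narrowing to a 56 mm rim at its full height of 92 mm; stand ring 48 mm across; about 0.26 kg. Origin: centre of its underside, z up; yaw does not matter. Not part of this pack: it stays where it stands.
- green_can_2: bystander, a can of another cider: sealed short drinks can standing on the bench, dark green wall with pale green band, dark green shoulder and tab, silver rim. 66 mm diameter (straight wall 12 to 76 mm up), narrowing to a 56 mm rim at its full height of 92 mm; stand ring 48 mm across; about 0.26 kg. Origin: centre of its underside, z up; yaw does not matter. Not part of this pack: it stays where it stands.
- tape_roll: bystander: roll of brown packing tape lying flat just past the open end of one guide rail, 90 mm outer diameter, 48 mm high. Origin at the centre of its underside.
- lid_stack: bystander: short stack of loose silver can ends standing among the cans, 53 mm diameter, 39 mm high. Origin at the centre of its underside.
- carrier: bystander: orange plastic four-pack carrier lying flat, 128 by 128 mm, 11 mm high, sides along its x and y. Origin at the centre of its underside.
- spray_bottle: bystander: white trigger spray bottle with a blue label and blue head, 80 mm diameter, 217 mm high. Origin at the centre of its underside.
- micrometer: bystander: small seam micrometer lying flat, about 110 by 45 mm, 16 mm high. Origin under its anvil gap: the spindle and thimble run 90 mm along its +x, the C frame bulges 40 mm to its +y.
- marker: bystander: white marker pen with a black cap lying flat, 130 mm long, 16 mm high. Origin under its middle, x along the pen.

How it is judged:
At the end, for the whole second after the job is handed in: All four red cans stand upright (within 3 degrees) and still on the bench inside the corner guide as a tight two-by-two block: every can's centre lies between 29 and 106 mm from the inner face of each rail (33 and 99 mm when perfectly tight, so at most 7 mm of gaps in any row), clear of the robot (x of red_can_1 in the frame of guide between -0.106 and -0.029 m and y of red_can_1 in the frame of guide between -0.106 and -0.029 m and angle between each of red_can_1, red_can_2, red_can_3, red_can_4's own z axis and vertical below 0.06 rad and height (world z) of each of red_can_1, red_can_2, red_can_3, red_can_4 below 0.006 m and linear speed of each of red_can_1, red_can_2, red_can_3, red_can_4 below 0.01 m/s and x of red_can_2 in the frame of guide between -0.106 and -0.029 m and y of red_can_2 in the frame of guide between -0.106 and -0.029 m and x of red_can_3 in the frame of guide between -0.106 and -0.029 m and y of red_can_3 in the frame of guide between -0.106 and -0.029 m and x of red_can_4 in the frame of guide between -0.106 and -0.029 m and y of red_can_4 in the frame of guide between -0.106 and -0.029 m); the robot touches nothing.
It fails at once if a can (red or green) is tipped by more than 20 degrees (angle between any of red_can_1, red_can_2, red_can_3, red_can_4, green_can_1, green_can_2's own z axis and vertical above 0.35 rad).
It fails at once if a red can is lifted clear of the bench (its foot more than 15 mm up) instead of being slid (height (world z) of any of red_can_1, red_can_2, red_can_3, red_can_4 above 0.015 m).
It fails at once if a bystander (green cans, tape roll, stack of can ends, carrier, spray bottle, micrometer, marker) is moved by more than 15 mm (distance of any of green_can_1, green_can_2, tape_roll, lid_stack, carrier, spray_bottle, micrometer, marker from where it was at the start of the episode above 0.015 m).
It also fails if it takes over 72 s, if anything falls off the work surface, if the arm or the gripper's body presses on something with over 40 N, if the wrist force passes 120 N, or if a joint passes its speed limit or range.

## Working session

There is one attempt and no reset: what is moved stays moved. The work goes in short steps, each a Python script; the robot and the scene stay as the last script left them, time stands still between calls to the robot, and variables do not carry over. Pictures are saved under pics/ and viewed, and the job is handed in when it is done.

```bash
ls; mkdir -p pics
python3 - <<'E'
from bench import r,eyes
import cv2
for n in("scene","top"):
    im=eyes.snapshot(n); cv2.imwrite(f"pics/{n}0.png",im[:,:,::-1]); p=eyes.camera_params(n); print(n,p)
print(r.read_time())
E
```

```text
pics
scene {'intrinsics': array([[403.17472462,   0.        , 320.92885477],
       [  0.        , 403.17472462, 198.86834786],
       [  0.        ,   0.        ,   1.        ]]), 'k1': -0.032091678744640376, 'R': array([[ 0.2356156 ,  0.97183938, -0.00367515],
       [ 0.78769883, -0.19318424, -0.58498753],
       [-0.5692239 ,  0.13493727, -0.81103396]]), 't': array([-0.07945022, -0.42082138,  1.35387037])}
top {'intrinsics': array([[436.59180616,   0.        , 314.92936084],
       [  0.        , 436.59180616, 203.97672295],
       [  0.        ,   0.        ,   1.        ]]), 'k1': 0.0024204634831656107, 'R': array([[-0.02553145, -0.99924209, -0.02938342],
       [-0.99384496,  0.02854114, -0.10704017],
       [ 0.10779768,  0.02646967, -0.99382041]]), 't': array([-0.01218706,  0.5401072 ,  1.01389847])}
0.1
```

View pics/scene0.png

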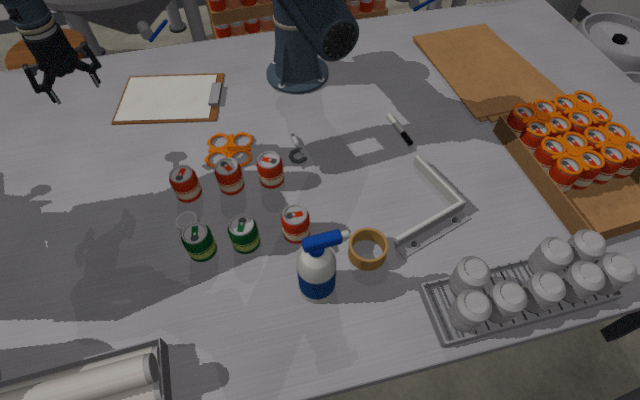

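View pics/top0.png

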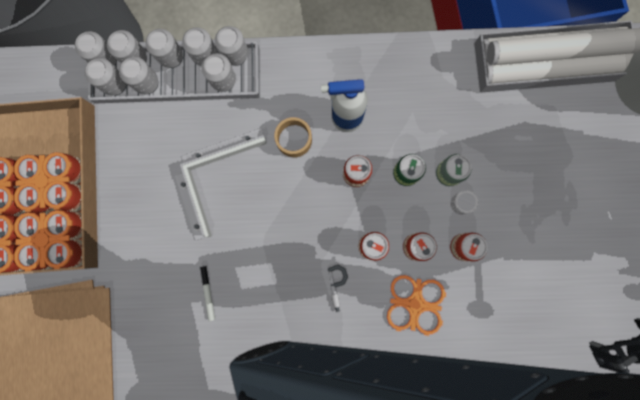

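Run:
```python
import cv2
a=cv2.imread("pics/top0.png")
cv2.imwrite("pics/z1.png",cv2.resize(a[120:270,330:490],None,fx=5,fy=4,interpolation=3)[:600,:800])
cv2.imwrite("pics/z2.png",cv2.resize(a[110:260,160:320],None,fx=4,fy=4,interpolation=3))
```

```text
(no output)
```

View pics/z2.png

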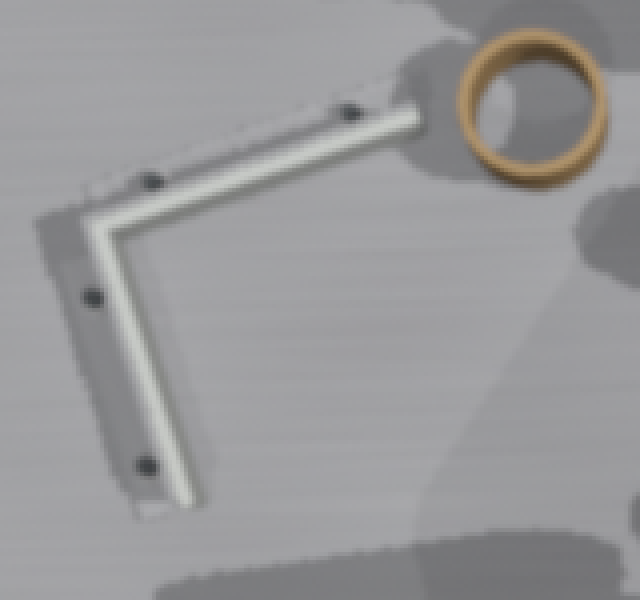

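View pics/z1.png

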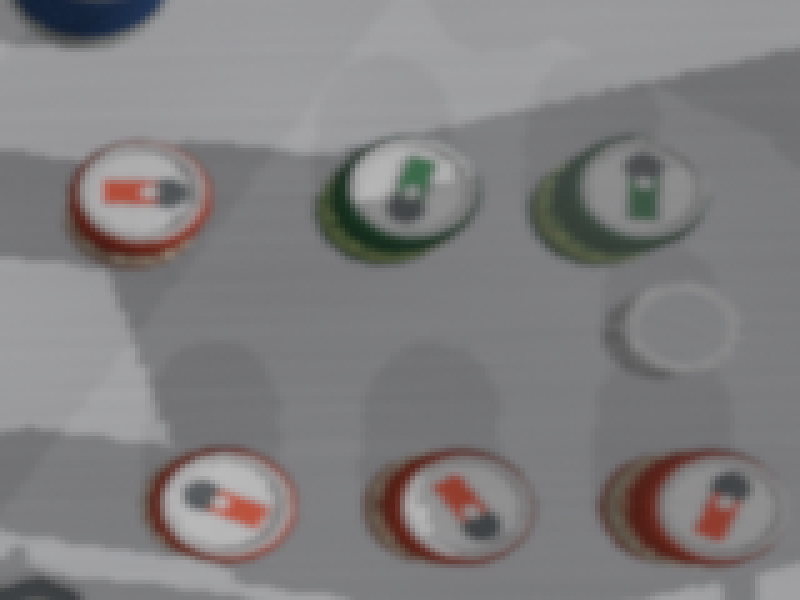

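```bash
cat > h.py <<'E'
import numpy as np, cv2
from bench import r,effector,solver,eyes
from scipy.optimize import least_squares
def px2w(name,uv,z):
    p=eyes.camera_params(name);K=p["intrinsics"];R=np.array(p["R"]);t=np.array(p["t"])
    uv=np.atleast_2d(uv).astype(float); d=(uv-[K[0,2],K[1,2]])/[K[0,0],K[1,1]]
    s=d.copy()
    for _ in range(10): s=d/(1+p["k1"]*(s**2).sum(1,keepdims=True))
    ray=np.c_[s,np.ones(len(s))]@R; c=-R.T@t
    return (c+ray*((z-c[2])/ray[:,2])[:,None])[:,:2]
def w2px(name,X):
    p=eyes.camera_params(name);K=p["intrinsics"]
    c=np.atleast_2d(X)@np.array(p["R"]).T+p["t"]; s=c[:,:2]/c[:,2:]
    s=s*(1+p["k1"]*(s**2).sum(1,keepdims=True)); return s*[K[0,0],K[1,1]]+[K[0,2],K[1,2]]
E
python3 - <<'E'
from h import *
np.set_printoptions(precision=4,suppress=True)
tops=[(358.6,168.3),(375.6,246),(422.4,246),(474,246.5),(412.6,167.5),(458.6,167.5)]
print(px2w("top",tops,.092)); print("lid",px2w("top",[(466.6,201.8)],.039), "tape",px2w("top",[(160+531/4,110+105/4)],.048))
g=np.array([(112,234),(421,124),(200,502)])/4+[160,110]
w=px2w("top",g,.04);print(w,np.linalg.norm(w[1]-w[0]),np.linalg.norm(w[2]-w[0]))
a=w[1]-w[0];b=w[2]-w[0];print(np.degrees([np.arctan2(a[0],-a[1]),np.arctan2(-b[1],-b[0])]))
# draw overlays on scene for cross check
im=cv2.imread("pics/scene0.png")
for x,y in px2w("top",tops,.092):
    th=np.linspace(0,6.3,60)
    P=np.c_[x+.028*np.cos(th),y+.028*np.sin(th),th*0+.092]
    cv2.polylines(im,[np.int32(w2px("scene",P)*4*16/16)//4],True,(255,255,0),1)
cv2.polylines(im,[np.int32(w2px("scene",np.c_[w[[1,0,2]],[.04]*3]))],False,(255,0,255),1)
cv2.imwrite("pics/ov.png",cv2.resize(im[120:280,150:480],None,fx=2.4,fy=2.4,interpolation=3))
E
```

```text
[[ 0.6108 -0.1291]
 [ 0.4355 -0.1602]
 [ 0.4328 -0.2629]
 [ 0.4288 -0.3753]
 [ 0.6089 -0.2502]
 [ 0.6056 -0.3525]]
lid [[ 0.5334 -0.3824]] tape [[0.7016 0.0215]]
[[0.6329 0.2758]
 [0.6943 0.0886]
 [0.4707 0.2225]] 0.1970015553367527 0.170742438593636
[18.1595 18.1913]
```

View pics/ov.png

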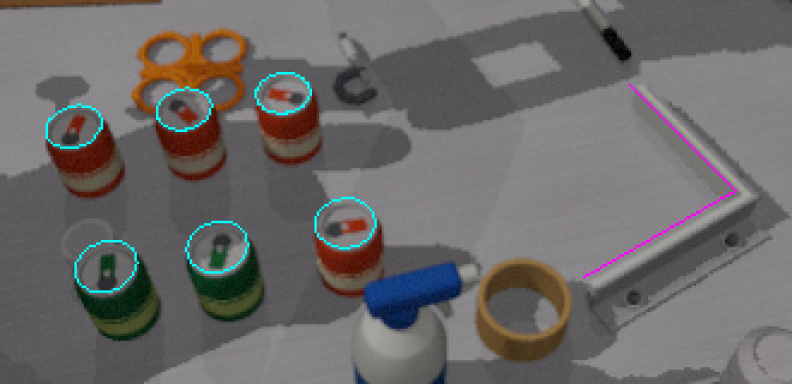

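```bash
cat >> h.py <<'E'
np.set_printoptions(precision=4,suppress=True)
TH=np.radians(18.17); O=np.array([.633,.277])
GX=np.array([np.cos(TH),np.sin(TH)]); GY=np.array([-np.sin(TH),np.cos(TH)])
def g2w(x,y): return O+x*GX+y*GY
def w2g(p): d=np.array(p[:2])-O; return np.array([d@GX,d@GY])
def ori():
    R0=np.array(r.read_eef_rot()); best=None
    s=1 if R0[:2,1]@GY>0 else -1
    y=np.r_[s*GY,0]; z=np.array([0,0,-1.]); return np.c_[np.cross(y,z),y,z]
ZG=.034; ZH=.15; ZP=.030
def P(xy,z): return np.r_[xy,z]
def pick(xy,v=.3):
    R=ori(); p=r.read_ee_pos()
    r.move_l(P(xy,ZH),v=v,ori=R); r.move_l(P(xy,ZG),v=.15)
    effector.clamp(grasp_force=20); print("grip w",r.read_width(),r.read_time())
def up(): r.move_l(P(r.read_ee_pos()[:2],ZH),v=.2)
def st(m=""): print(m,"g",w2g(r.read_ee_pos()),"F",np.array(r.read_force()),"t",r.read_time())
E
python3 - <<'E'
from h import *
print(r.read_eef_rot(), ori())
R=ori()
for n,q in dict(b=(.4355,-.1602),d=(.4288,-.3753),A=g2w(-.033,-.065),C=g2w(-.1,-.065)).items():
    print(n,np.array(q),[solver.inverse_kinematics(P(q,z),R) for z in(ZH,ZG)])
print(px2w("top",[(330,310),(345,265)],.01), "marker",px2w("top",[(205,265),(210,320)],.01),w2g(px2w("top",[(292.75,136)],.048)[0]))
E
```

```text
[[ 0.9057  0.4239 -0.0005]
 [ 0.4239 -0.9057  0.0019]
 [ 0.0003 -0.002  -1.    ]] [[ 0.9501  0.3118  0.    ]
 [ 0.3118 -0.9501  0.    ]
 [ 0.      0.     -1.    ]]
b [ 0.4355 -0.1602] [array([-0.594 ,  0.4472,  1.909 , -0.    ,  0.7853,  0.6596]), array([-0.594 ,  0.6818,  1.979 , -0.    ,  0.4809,  0.6596])]
d [ 0.4288 -0.3753] [array([-0.915 ,  0.561 ,  1.6496, -0.    ,  0.931 ,  0.3387]), array([-0.915 ,  0.7459,  1.7095, -0.    ,  0.6861,  0.3387])]
A [0.6219 0.205 ] [array([ 0.148 ,  0.6599,  1.4253, -0.    ,  1.0564,  1.4017]), array([ 0.148 ,  0.8173,  1.4814, -0.    ,  0.8428,  1.4017])]
C [0.5583 0.1841] [array([ 0.1285,  0.5812,  1.6036, -0.    ,  0.9567,  1.3822]), array([ 0.1285,  0.7597,  1.6625, -0.    ,  0.7194,  1.3822])]
[[ 0.2883 -0.0556]
 [ 0.3929 -0.0945]] marker [[0.4012 0.2427]
 [0.2712 0.2305]] [-0.0139 -0.2644]
```

Run:
```python
from h import *
pick(np.array([.4355,-.1602]))
r.move_l(P([.52,-.12],ZG),v=.2)
r.move_l(P(g2w(-.055,-.068),ZG),v=.25)
st("pre")
print(r.move_l(P(g2w(-.018,-.068),ZG),v=.04,contact_N=5)); st("rail")
effector.gripper_open(); st("open"); up()
cv2.imwrite("pics/t1.png",eyes.snapshot("scene")[:,:,::-1])
```

```text
grip w 0.7696479351827211 2.9833
pre g [-0.0551 -0.0678] F [-0.7133  2.4118  6.5473] t 5.05
True
rail g [-0.055  -0.0678] F [-1.4203 -0.1415  4.0531] t 5.3167
open g [-0.0544 -0.0674] F [-0.4127  0.08    0.0271] t 5.6583
```

View pics/t1.png

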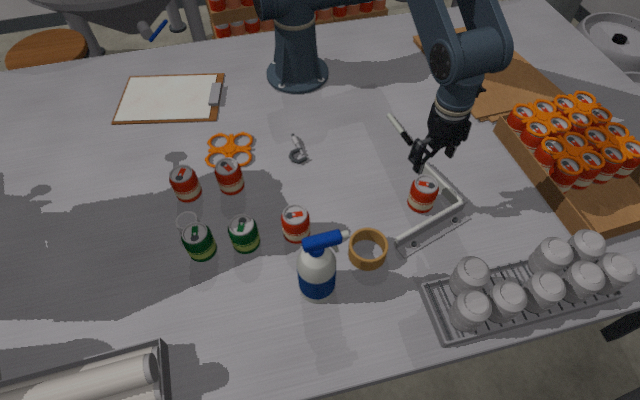

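```bash
cat >> h.py <<'E'
def push(a,b,N=6,v=.06,down=True):
    """a,b in guide coords, closed fingers"""
    R=ori()
    if r.read_width()>.05: effector.clamp(grasp_force=20)
    r.move_l(P(g2w(*a),ZH),v=.3,ori=R); r.move_l(P(g2w(*a),ZP),v=.2); r.sleep(.3)
    c=r.move_l(P(g2w(*b),ZP),v=v,contact_N=N); st("push end hit=%s"%c); 
    e=w2g(r.read_ee_pos()); d=np.subtract(a,b); d=d/np.linalg.norm(d)
    r.move_l(P(g2w(*(e+d*.006)),ZP),v=.1); up(); return e
E
python3 - <<'E'
from h import *
push((-.118,-.068),(-.060,-.068))
push((-.033,-.135),(-.033,-.070))
cv2.imwrite("pics/t2.png",eyes.snapshot("scene")[:,:,::-1])
cv2.imwrite("pics/t2b.png",eyes.snapshot("top")[:,:,::-1])
E
```

```text
push end hit=True g [-0.0728 -0.0678] F [-0.8947 -0.5387  0.1791] t 9.35
push end hit=True g [-0.0318 -0.0983] F [ 1.3044 -2.2208  3.7626] t 12.5
```

View pics/t2.png

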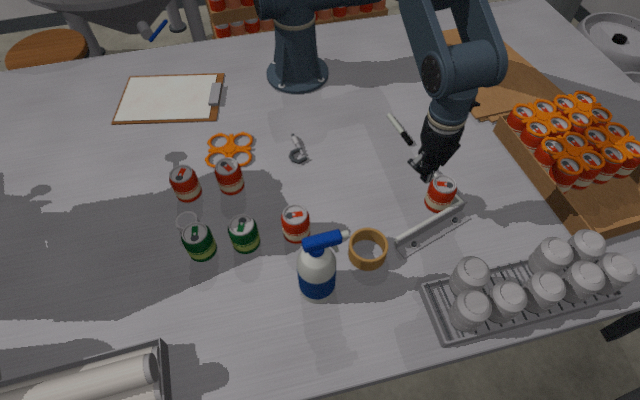

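Run:
```python
from h import *
a=cv2.imread("pics/t2b.png")
cv2.imwrite("pics/t2z.png",cv2.resize(a[110:260,160:320],None,fx=4,fy=4,interpolation=3))
b=cv2.imread("pics/t2.png")
cv2.imwrite("pics/t2s.png",cv2.resize(b[130:260,370:490],None,fx=5,fy=4.5,interpolation=3))
```

```text
(no output)
```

View pics/t2z.png

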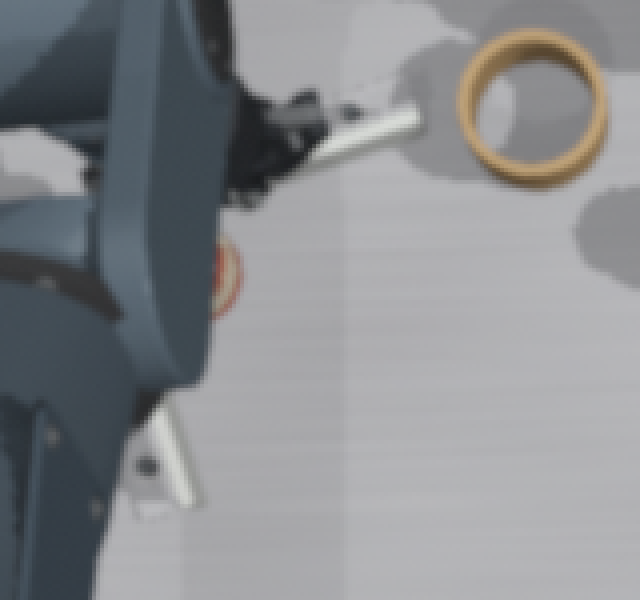

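View pics/t2s.png

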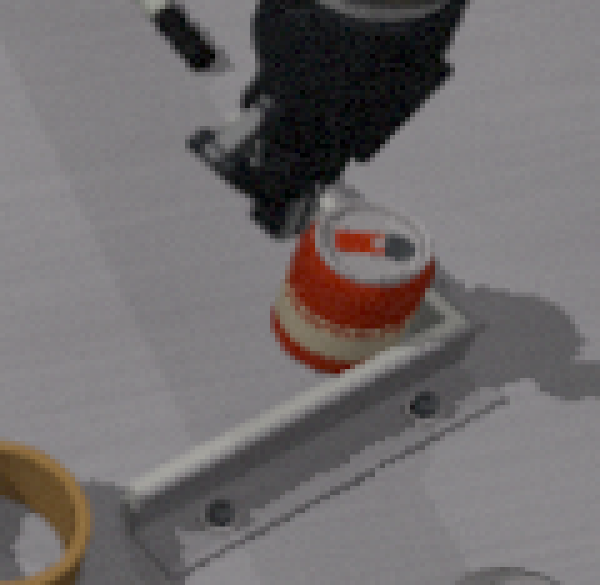

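Run:
```python
from h import *
print(w2g(px2w("scene",[(445.4,183.3)],.092)[0]))
print([w2g(p) for p in px2w("scene",[(465,202),(460,190)],.04)])
# scene refs: inner corner at top in scene0
b=cv2.imread("pics/scene0.png")
cv2.imwrite("pics/s0z.png",cv2.resize(b[140:260,370:490],None,fx=5,fy=5,interpolation=3))
```

```text
[-0.0296 -0.0294]
[array([0.0166, 0.0106]), array([-0.0176,  0.026 ])]
```

View pics/s0z.png

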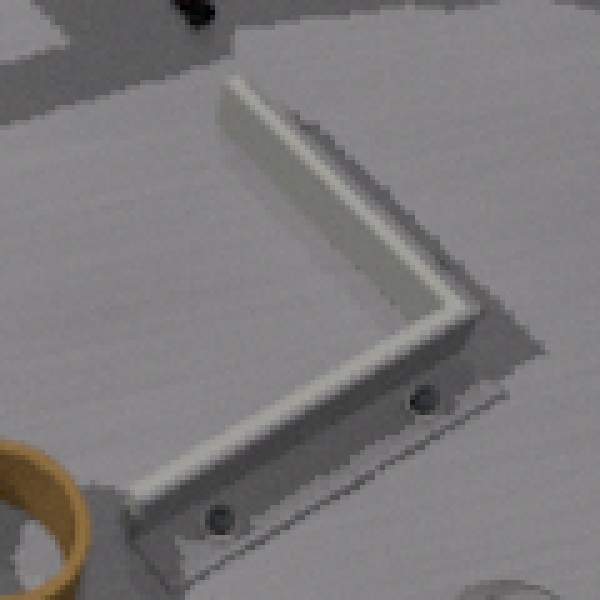

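```bash
cat >> h.py <<'E'
O=O+.0035*(GX+GY)
def ori90():
    """tool y along guide x, j6 decreasing side"""
    z=np.array([0,0,-1.]); best=None; q0=r.read_q()
    for s in(1,-1):
        y=np.r_[s*GX,0]; R=np.c_[np.cross(y,z),y,z]
        q=solver.inverse_kinematics(r.read_ee_pos(),R)
        if q is not None and (best is None or abs(q[5])<best[0]): best=(abs(q[5]),R)
    return best[1]
def pushg(a,b,N=6,v=.06,y=False):
    R=ori90() if y else ori()
    if r.read_width()>.05: effector.clamp(grasp_force=20)
    r.goto(P(g2w(*a),ZH),R); r.move_l(P(g2w(*a),ZP),v=.2); r.sleep(.3)
    c=r.move_l(P(g2w(*b),ZP),v=v,contact_N=N); st("push end hit=%s"%c)
    e=w2g(r.read_ee_pos()); d=np.subtract(a,b); d=d/np.linalg.norm(d)
    r.move_l(P(g2w(*(e+d*.006)),ZP),v=.1); up(); return e
E
python3 - <<'E'
from h import *
effector.gripper_open()
pick(np.array([.6108,-.1291]))
r.move_l(P([.565,-.08],ZG),v=.2)
r.move_l(P(g2w(-.06,-.137),ZG),v=.25)
r.sleep(.3); st("pre")
print(r.move_l(P(g2w(-.024,-.137),ZG),v=.05,contact_N=6)); st("rail")
effector.gripper_open(); up()
cv2.imwrite("pics/t3.png",eyes.snapshot("scene")[:,:,::-1])
cv2.imwrite("pics/t3s.png",cv2.resize(cv2.imread("pics/t3.png")[120:270,340:500],None,fx=4,fy=4,interpolation=3))
E
```

```text
grip w 0.7700948604313667 16.7667
pre g [-0.0585 -0.1363] F [0.6364 3.4574 5.8444] t 18.575
True
rail g [-0.0583 -0.1363] F [-0.3015 -0.7567  4.2464] t 18.8167
```

View pics/t3s.png

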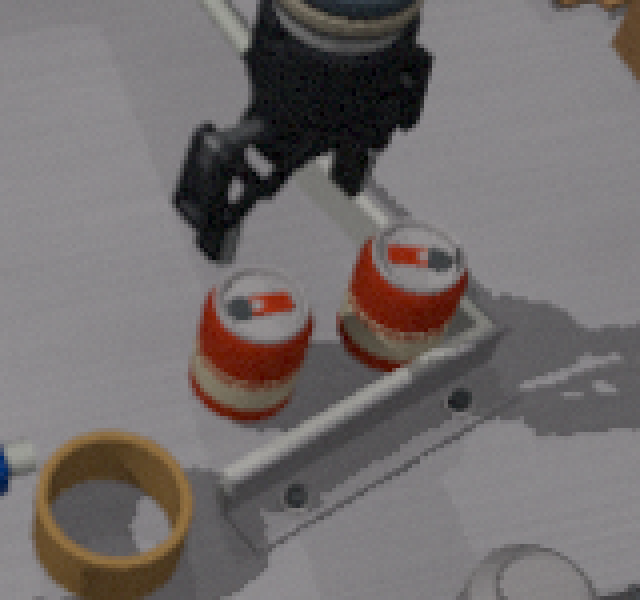

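Run:
```python
from h import *
pushg((-.118,-.136),(-.060,-.136))
pushg((-.033,-.190),(-.033,-.125),y=True)
cv2.imwrite("pics/t4.png",eyes.snapshot("scene")[:,:,::-1])
cv2.imwrite("pics/t4s.png",cv2.resize(cv2.imread("pics/t4.png")[120:270,340:500],None,fx=4,fy=4,interpolation=3))
```

```text
push end hit=True g [-0.0767 -0.1356] F [-0.9115  0.399   0.3893] t 22.8
push end hit=True g [-0.0324 -0.1438] F [ 0.9603 -2.9739  0.2544] t 27.0583
```

View pics/t4s.png

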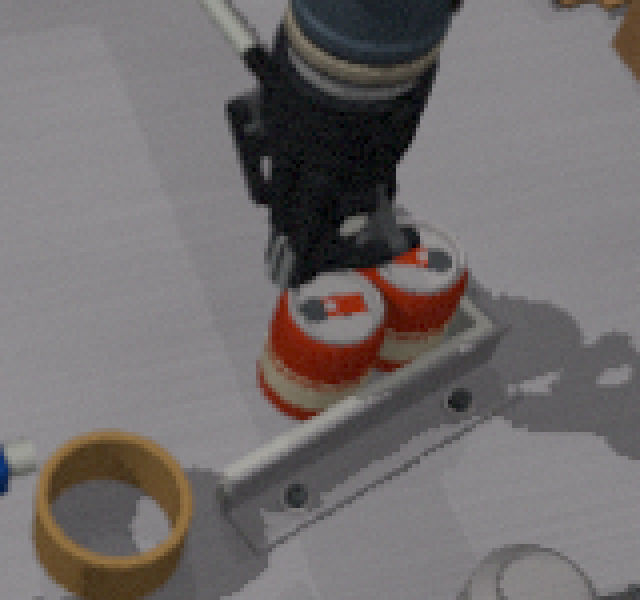

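```bash
cat >> h.py <<'E'
def bring(xy,via,tgt):
    r.goto(P(xy,ZH),ori())
    if r.read_width()<.9: effector.gripper_open()
    r.move_l(P(xy,ZG),v=.15); effector.clamp(grasp_force=20); print("w",r.read_width())
    r.move_l(P(via,ZG),v=.22); r.move_l(P(g2w(*tgt),ZG),v=.25); effector.gripper_open(); st("placed"); up()
E
python3 - <<'E'
from h import *
effector.gripper_open()
bring(np.array([.4328,-.2629]),[.52,-.12],(-.116,-.072))
pushg((-.116,-.132),(-.116,-.060),y=True)
cv2.imwrite("pics/t5.png",eyes.snapshot("scene")[:,:,::-1])
cv2.imwrite("pics/t5s.png",cv2.resize(cv2.imread("pics/t5.png")[120:270,340:500],None,fx=4,fy=4,interpolation=3))
E
```

```text
w 0.7673675653414418
placed g [-0.1164 -0.0721] F [ 0.5461 -0.0844 -0.56  ] t 34.7583
push end hit=True g [-0.1153 -0.0766] F [ 0.9618 -4.2564  1.04  ] t 39.5083
```

View pics/t5s.png

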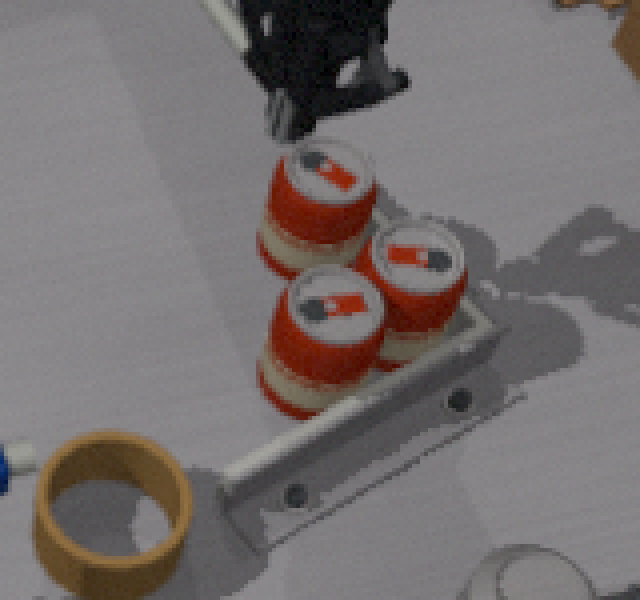

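Run:
```python
from h import *
pushg((-.168,-.034),(-.128,-.034))
bring(np.array([.4288,-.3753]),[.52,-.12],(-.103,-.138))
pushg((-.101,-.190),(-.101,-.125),y=True)
cv2.imwrite("pics/t6.png",eyes.snapshot("scene")[:,:,::-1])
cv2.imwrite("pics/t6s.png",cv2.resize(cv2.imread("pics/t6.png")[120:270,340:500],None,fx=4,fy=4,interpolation=3))
```

```text
push end hit=True g [-0.1426 -0.0337] F [-1.7849 -0.477   0.1972] t 43.45
w 0.7697256478288039
placed g [-0.1036 -0.1378] F [-0.0509 -0.1182  0.0172] t 51.425
push end hit=True g [-0.1004 -0.1435] F [ 0.7665 -3.3933  1.8733] t 56.075
```

View pics/t6s.png

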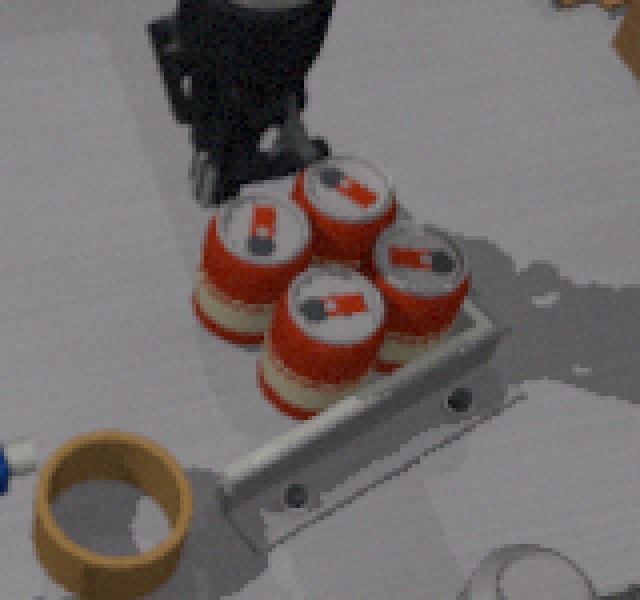

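One x push on the outer can, then a check.

Run:
```python
from h import *
pushg((-.160,-.1),(-.128,-.1),N=5)
cv2.imwrite("pics/t7.png",eyes.snapshot("scene")[:,:,::-1])
print(r.read_time())
cv2.imwrite("pics/t7s.png",cv2.resize(cv2.imread("pics/t7.png")[120:270,340:500],None,fx=4,fy=4,interpolation=3))
cv2.imwrite("pics/t7f.png",cv2.imread("pics/t7.png"))
```

```text
push end hit=True g [-0.1433 -0.0994] F [-1.3125 -0.6566  0.4067] t 59.925
60.975
```

View pics/t7s.png

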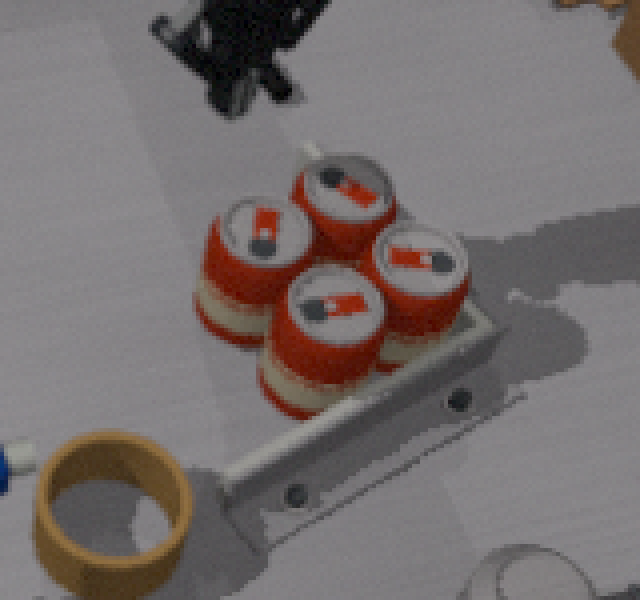

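View pics/t7f.png

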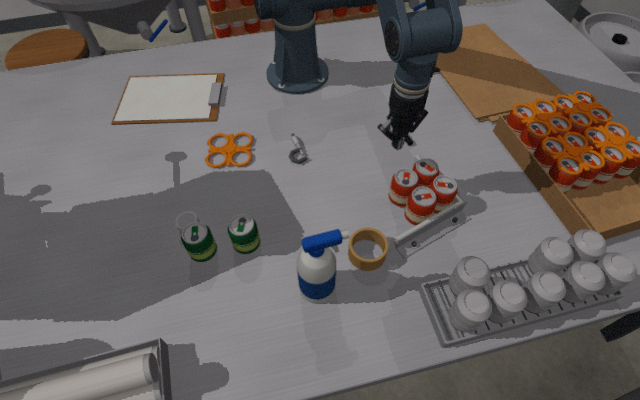

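Run:
```python
from h import *
p=np.array([(419,258),(336,306),(344,197),(265,232)])/4+[340,120]
print(np.array([w2g(q) for q in px2w("scene",p,.092)]))
```

```text
[[-0.0312 -0.0367]
 [-0.0301 -0.1022]
 [-0.0914 -0.0437]
 [-0.0955 -0.1024]]
```

Run:
```python
from h import *
c=[]
for x,y in [(-.033,-.033),(-.033,-.099),(-.099,-.033),(-.099,-.099)]: c.append(g2w(x,y))
im=cv2.imread("pics/t7.png")[120:270,340:500]; im=cv2.resize(im,None,fx=5,fy=4,interpolation=3)
th=np.linspace(0,6.3,60)
for q in c:
    for rr,z in((.028,.092),(.033,.012)):
        w=(w2px("scene",np.c_[q[0]+rr*np.cos(th),q[1]+rr*np.sin(th),th*0+z])-[339.5,119.5])*[5,4]
        cv2.polylines(im,[np.int32(w)],True,(255,255,0),1)
cv2.imwrite("pics/t7o.png",im)
print(w2g(px2w("scene",[(345/4+340,189/4+120)],.092)[0]))
```

```text
[-0.096 -0.039]
```

View pics/t7o.png

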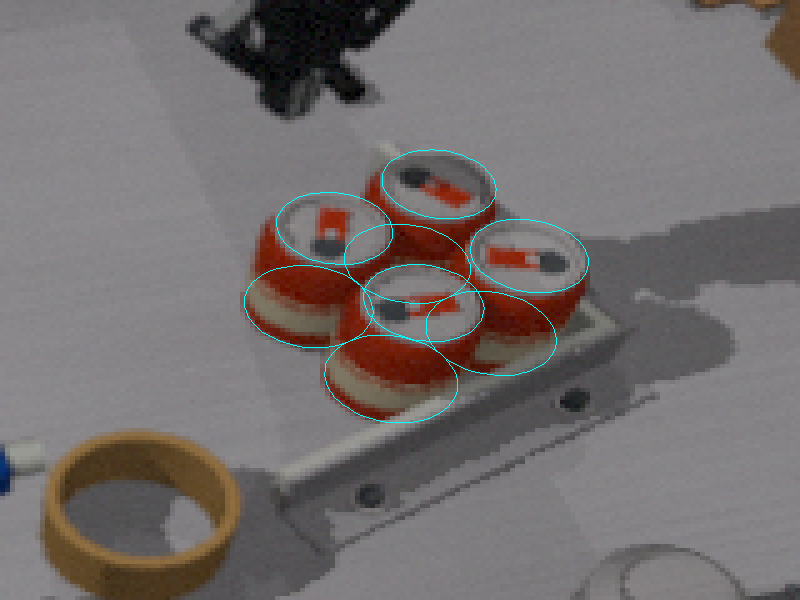

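```bash
python3 -c "
from bench import r
r.finish_job();print(r.read_time())"
```

```text
the job is handed in; nothing more can be done
the job is handed in; nothing more can be done
```

All four red cans are in the corner guide as a tight, upright two-by-two block, and I handed the job in just after 61 s on the robot's clock. I gripped each can lightly, slid it along the bench, released it, and pushed it home against the rails and its neighbours with the closed fingers. No verdict was reported.

**Packing:** The last pushes stopped at 143 to 144 mm from each rail. That equals 132 mm for two cans plus about 11 mm for the finger, so the rows have no measurable gap. Predicted outlines for a perfectly packed block, drawn on the last scene picture, match all four cans to within a few mm.

**Other objects:** The green cans and the other bystanders look unmoved in the last scene picture. I compared them by eye, not by measurement. The arm was raised clear of everything at the end.

**Checks that failed or disagreed:**
- **Rail contact while gripping:** For the first two cans the force check stopped the move about 25 mm short of the rail. I finished those with finger pushes and placed the other two by position.
- **First push sideways:** The first push along the other rail seems to have touched the can higher up than intended. I turned the tool 90° for the later ones.
- **Guide position:** My first estimate of the guide corner was about 3.5 mm off in each direction, so I corrected it from the packed first can.
- **Last measurement:** My first reading of one can's rim put it about 11 mm off in y and 58.8 mm from its neighbour, which is impossible. I had picked the wrong rim centre. The second reading put it at (-96, -39) mm, and the outline check agreed that it is in place.

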